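# Lock the cam-arm coupling onto the water tank

## Robot

A 6-joint arm with a two-finger parallel gripper is mounted at the origin on a cart in front of the work surface, level with it; the furniture and walls round the work are solid. World frame = base frame: x ahead of the robot, y to its left, z up, the work surface at z = 0. Lengths are in m, angles in degrees, forces in N, time in s.
With the tool pointing down it reaches from about 0.4 to 0.825 m from the base axis. Payload 7 kg.
Tool frame: the origin (TCP) lies on the centre line of the jaws, within the pads' length; the fingertips stand 14 mm ahead of it and the grasp point (between the pads) lies 5 mm behind it; z points along the fingers, y is the line along which they close (so a half turn about z gives the same grasp; the last joint's range is limited). The gripper opens to 88 mm and grips with 3 to 60 N. Pads are 19 mm wide; open, the fingers measure 130 mm over their backs; the gripper's body (78 mm by 193 mm) begins 47 mm behind the grasp point.
Start: joints at [86.694, 20.546, 0.682, 0, -70.136, -16.507], TCP at [0.229, 0.635, 0.241] pointing down, gripper open.
Joint ranges: [-176.03, 176.03], [-82.01, 121.73], [-58.28, 71.71], [-173.87, 95.51], [-174.79, -0.11], [-173.66, 173.66]. Speed limits (degrees/s): [136.94, 136.94, 172.46, 180, 180, 180].

## Interface

Orientations are given as [roll, pitch, yaw] about the fixed x, y, z axes, in that order (R = Rz(yaw) Ry(pitch) Rx(roll)).
In Python, from plant import r gives the robot as it stands.
- The arm moves only by the tool send_rows, never from a script. Its argument "steps" is a list of rows, each an object with "dp": the shift along the tool's x, y, z in mm, a list of three; "roll": the turn about the tool's z in rad; "jaw": the opening in per cent of the stroke, from 0 (shut) to 100 (fully open). In form: [{"dp": [tx, ty, tz], "roll": roll, "jaw": jaw}, ...]. A call has 1 to 5 rows; each row is the pose to reach, as a shift and turn from the pose commanded when the call began, along the tool's axes at that moment; what a row does not reach only later rows make up. A row lasts 1/8 s, in which the tool goes at most 62.5 mm and 10.7 degrees, less where a joint would pass 70% of its speed; a pose out of reach is approached as far as the arm can. A call with a gripper value outside its range is refused whole. The fingers move at their own pace and stop on an object; "newtons" is the grip in N (left out, the last holds). Time passes only in rows, so rows that repeat a pose let the fingers close. It gives the time, the measured TCP pose, the force, the opening and the grip force at its end, in the units of the state.
- r.get_state(): the state, without advancing time (a new reading comes with each control period).
- r.capture(name): name is "scene" or "top" or "wrist"; returns a dict with "image" (420x560x3 uint8, blue, green, red), "K" (3x3 intrinsics, pixels), "rvec" (rotation vector, rad) and "tvec" (3), from world to camera coordinates, as OpenCV has them. Camera axes: x right, y down, z forward; pixel columns grow to the right and rows downward; lengths in m; the calibration is good to about 2 mm. The wrist camera is an equidistant fisheye: a pixel r from the principal point sees the ray r / f radians off the axis. A picture is of the moment at which its call begins. There is no depth.
- r.close_job(): hands the job in; it is judged then, once.
The state is a dict: "time_s": time; "joints": joint angles; "qd": joint speeds; "joint_torque": joint torques, N m; "tcp_pos": TCP position; "eef_rot": TCP orientation; "contact_force": force on the tool from outside, world axes, zero at the start; "moment": the same for the moment, N m; "gripper_width": finger opening in m; "gripper_force": force on a finger pad.
Only numpy, scipy, OpenCV 4.12 (cv2) and the standard library are available. Lean on these libraries where they do the work, as an engineer would, in place of code of your own. Each camera call takes 0.05 s, during which the arm holds its last target. There are 200 camera calls.

## Task

Close the little steel water tank: take the metal coupling with the two red cam arms (not the black screw cap), keep it upright, carry it clear of the blue bin, and push it fully home over the brass grooved adaptor on top of the tank while both arms are still up. Then swing the two red arms down one after the other, each to its stop, and let go, leaving the coupling level and fully seated.

Things in the scene. Friction and masses are not known exactly. Their poses are not given: they have to be found in the camera images.
- coupling: Loose aluminium camlock coupling, 0.45 kg, standing on its open end: sleeve dia 68, height 48, bore dia 52, 42 deep; on top a solid tail to grasp, dia 31, 46 to 98 mm above the origin. Origin: centre of the open lower rim, z up along the tail. Red cam arms on its +y and -y sides, so close the fingers along its x. (A like black ribbed cap with grey tail and no arms is not wanted.)
- adaptor_seat (a point): Centre of the flat flange (dia 80, z up, 100 mm above the worktop) on the neck of the fixed steel tank (dia 110, shoulder 56 to 72 high), left of the fixed blue bin (280 across, 270 high, centred 0.57 m straight ahead of the robot). Brass adaptor 40 mm high on it: dia 47, top cone to dia 28. The coupling fits over it with 2.5 mm play, turned any way; home: rim on the flange, its origin here.
- cam_a (a joint): Red arm on the coupling's +y side: hinge at (0, 37, 18) mm in its frame, along its x; bar 18 wide, 7 thick, reaching 62 from the hinge. rad: 0 open, 45 deg above level (starts 0 to 0.2); 0.785 level; 1.48 stop, 40 deg below level. Stays where left, about 2 N to move. Shut fingertips pressed straight down 68 mm from the coupling's axis, to 4 to 8 mm above the flange level, shut it.
- cam_b (a joint): Red arm on the coupling's -y side, the mirror image of cam_a: hinge at (0, -37, 18) mm, same size, same values (0 open and rising at 45 degrees, 0.785 level, 1.48 shut at its stop), same way to press it down.

How it is judged (in metres and radians):
On the way, in this order (a step that is already met when the one before it is completed fails the run):
1. the coupling is fully home on the adaptor, both arms still up (horizontal distance between coupling and adaptor_seat below 0.01 m and z of coupling in the frame of adaptor_seat between -0.005 and 0.006 m and angle between coupling's own z axis and vertical below 0.175 rad and value of joint each of cam_a, cam_b below 0.7 rad), for 0.2 s.
2. one arm is swung down to its stop, the other not yet (horizontal distance between coupling and adaptor_seat below 0.01 m and ((value of joint cam_a above 1.25 rad and value of joint cam_b below 1 rad) or (value of joint cam_b above 1.25 rad and value of joint cam_a below 1 rad))), for 0.1 s.
3. the other arm is down too (horizontal distance between coupling and adaptor_seat below 0.01 m and value of joint each of cam_a, cam_b above 1.25 rad), for 0.2 s.
At the end, for the whole second after the job is handed in: The coupling stands on the adaptor, its origin within 10 mm sideways and 6 mm in height of the flange centre, within 10 degrees of upright and at rest, with both red arms swung down (joint over 1.25 rad, about 13 degrees from the stop) (all of step 3 and z of coupling in the frame of adaptor_seat between -0.005 and 0.006 m and angle between coupling's own z axis and vertical below 0.175 rad and linear speed of coupling below 0.02 m/s); the robot touches nothing.
It fails at once if the coupling is tipped by more than 45 degrees (angle between coupling's own z axis and vertical above 0.785 rad).
It also fails if it takes over 64 s, if anything falls off the work surface, if the arm or the gripper's body presses on something with over 40 N, if the wrist force passes 120 N, or if a joint passes its speed limit or range.

## Working session

There is one attempt and no reset: what is moved stays moved. The work goes in short steps, Python scripts to look and compute and a tool call to move; the robot and the scene stay as the last step left them, time stands still between calls to the robot, and variables do not carry over. Pictures are saved under pics/ and viewed, at most 10 in all, crops included, and the job is handed in when it is done.

Besides the shell and the picture viewer there is one more tool, called by a JSON object that holds its "fn" and its "kwargs". send_rows: Moves the arm, as the interface text tells. Its arguments: {"type":"object","properties":{"steps":{"type":"array","items":{"type":"object","properties":{"dp":{"type":"array","items":{"type":"number"}},"roll":{"type":"number"},"jaw":{"type":"number"}}}},"newtons":{"type":"number"}},"required":["steps"]}

```bash
mkdir -p pics; ls; cat > h.py <<'E'
import numpy as np, cv2
from plant import r
def cap(n,fn=None):
    c=r.capture(n)
    if fn: cv2.imwrite('pics/'+fn,c['image'])
    return c
def ray(c,u,v,fish=False):
    K=np.array(c['K'],float);R=cv2.Rodrigues(np.array(c['rvec'],float))[0];t=np.array(c['tvec'],float).ravel()
    x=(u-K[0,2])/K[0,0];y=(v-K[1,2])/K[1,1]
    if fish:
        th=np.hypot(x,y);s=np.sin(th)/max(th,1e-9);d=np.array([x*s,y*s,np.cos(th)])
    else: d=np.array([x,y,1.])
    return -R.T@t,R.T@d
def onz(c,u,v,z,fish=False):
    o,d=ray(c,u,v,fish);return o+d*(z-o[2])/d[2]
def st():
    s=r.get_state();print({k:np.round(s[k],3).tolist() for k in ('time_s','joints','tcp_pos','eef_rot','contact_force','gripper_width')})
E
python3 - <<'E'
from h import *
st()
a=cap('scene','s1.png');b=cap('top','t1.png');c=cap('wrist','w1.png')
cv2.imwrite('pics/st1.png',cv2.resize(np.hstack([a['image'],b['image']]),(800,300)))
for q in (a,b,c):
    o,d=ray(q,280,210);print(o.round(3),d.round(3))
E
```

```text
pics
{'time_s': 0.0, 'joints': [86.694, 20.592, 0.634, -0.019, -70.137, -16.507], 'tcp_pos': [0.229, 0.635, 0.24], 'eef_rot': [179.904, -0.009, -19.82], 'contact_force': [0.137, -0.065, -0.427], 'gripper_width': 0.087}
[-0.305 -1.064  0.939] [ 0.5    0.652 -0.57 ]
[ 0.213 -0.033  1.775] [ 0.159 -0.004 -0.987]
[0.303 0.608 0.385] [-0.276  0.1   -0.956]
```

View pics/t1.png

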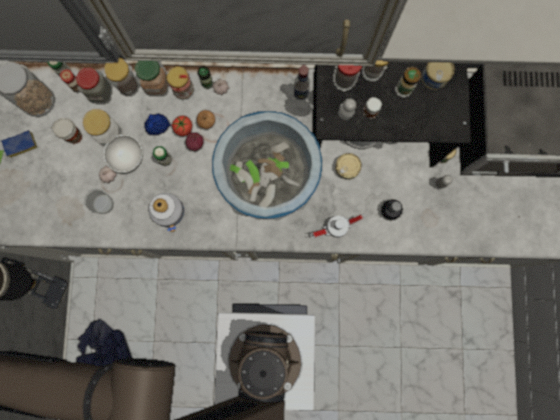

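View pics/s1.png

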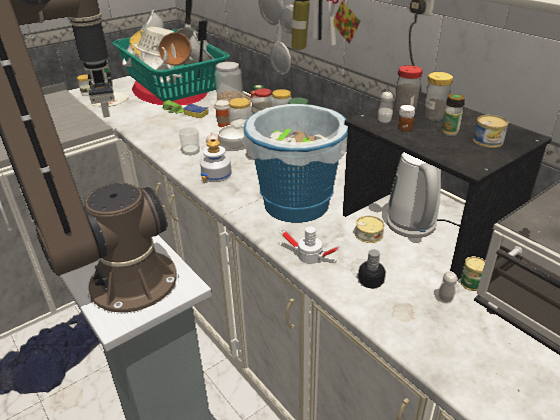

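Top view: coupling at about (338,226) with arms tips near (313,234) and (361,217), black cap at (391,209), tank with brass adaptor at about (160,205). In the scene view, coupling at (310,245), tank at (215,160) with brass at (213,147), and the bin stands between them.

```bash
python3 - <<'E'
from h import *
a=cap('scene');b=cap('top')
def cr(q,x,y,w,h,s): return cv2.resize(q['image'][y:y+h,x:x+w],None,fx=s,fy=s,interpolation=cv2.INTER_CUBIC)
p=[cr(b,298,196,80,60,5),cr(b,130,180,80,60,5),cr(a,270,215,80,60,5),cr(a,175,125,80,60,5)]
cv2.imwrite('pics/c1.png',np.vstack([np.hstack(p[:2]),np.hstack(p[2:])]))
def red(q,x0,y0,x1,y1):
    i=q['image'].astype(int);m=((i[...,2]>110)&(i[...,1]<70)&(i[...,0]<80)).astype(np.uint8)
    z=np.zeros_like(m);z[y0:y1,x0:x1]=m[y0:y1,x0:x1]
    n,l,s,c=cv2.connectedComponentsWithStats(z)
    for k in range(1,n):
        if s[k,4]>4: print(s[k].tolist(),c[k].round(1),onz(q,*c[k],.04).round(3))
red(b,298,196,378,256);print();red(a,270,215,350,275)
E
```

```text
[349, 216, 12, 7, 44] [354.8 219.1] [ 0.468 -0.288  0.04 ]
[314, 229, 12, 7, 51] [319.6 232.2] [ 0.421 -0.172  0.04 ]

[283, 232, 15, 14, 73] [289.6 239.1] [ 0.414 -0.171  0.04 ]
[322, 248, 15, 9, 42] [329.  251.9] [ 0.462 -0.286  0.04 ]
```

View pics/c1.png

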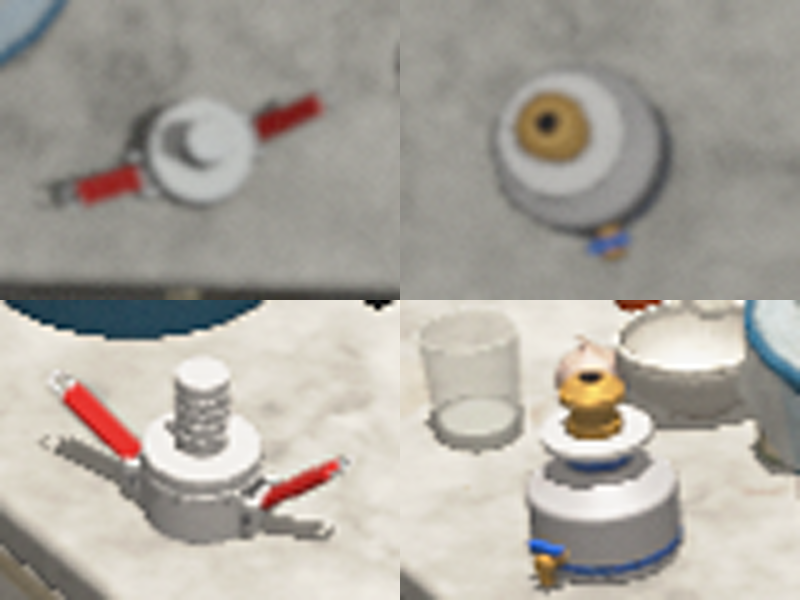

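```bash
python3 - <<'E'
from h import *
a=cap('scene');b=cap('top')
for q,u,v,z,n in [(b,339.2,224.4,.098,'tail'),(b,338,226,.048,'sleeve'),(a,310,228.2,.098,'tail sc'),(b,161.8,206.2,.1,'flange'),(b,159.0,204,.14,'tip'),(a,214.0,151,.1,'flange sc'),(a,212.5,140,.14,'tip sc')]:
    print(n,onz(q,u,v,z).round(4))
d=np.array([.4645,-.287])-np.array([.4175,-.1715]);print(np.degrees(np.arctan2(-d[1],-d[0])))
E
```

```text
tail [ 0.4409 -0.2296  0.098 ]
sleeve [ 0.4423 -0.2316  0.048 ]
tail sc [ 0.4419 -0.227   0.098 ]
flange [0.485  0.3384 0.1   ]
tip [0.4853 0.3387 0.14  ]
flange sc [0.4783 0.3334 0.1   ]
tip sc [0.4808 0.3404 0.14  ]
112.14270569984546
```

```bash
cat >> h.py <<'E'
def go(x,y,z,yaw=None):
    s=r.get_state();p=np.array(s['tcp_pos']);R=cv2.Rodrigues(np.zeros(3))[0]
    from scipy.spatial.transform import Rotation as Ro
    R=Ro.from_euler('xyz',s['eef_rot'],degrees=True)
    d=R.inv().apply(np.array([x,y,z])-p)*1000
    w=0 if yaw is None else -((yaw-s['eef_rot'][2]+180)%360-180)
    print('dp',d.round(1).tolist(),'roll',round(np.radians(w),3),'len',np.linalg.norm(d).round())
E
python3 -c "
from h import *
go(.40,.45,.40,-68)"
```

```text
dp [223.8, 116.0, -159.6] roll 0.841 len 298.0
```

{"fn": "send_rows", "kwargs": {"steps": [{"dp": [45,23,-32],"roll": 0.168,"jaw": 100},{"dp": [90,46,-64],"roll": 0.336,"jaw": 100},{"dp": [134,70,-96],"roll": 0.505,"jaw": 100},{"dp": [179,93,-128],"roll": 0.673,"jaw": 100},{"dp": [224,116,-160],"roll": 0.841,"jaw": 100}]}}

```text
time_s: 0.98
tcp_pos: [0.401, 0.4485, 0.4019]
eef_rot: [-180.0, 0.0, -68.3]
contact_force: [0.6, 0.7, 0.8]
gripper_width: 0.0875
gripper_force: 0.0
```

```bash
python3 - <<'E'
from h import *
c=cap('wrist','w2.png');st()
o,d=ray(c,280,210,True);print(o.round(3),d.round(3),np.array(c['K']).round(1).tolist())
i=cv2.cvtColor(c['image'],cv2.COLOR_BGR2HSV);m=cv2.inRange(i,(10,110,60),(30,255,255))
n,l,s,cc=cv2.connectedComponentsWithStats(m)
for k in range(1,n):
    if s[k,4]>60: print(s[k].tolist(),cc[k].round(1),onz(c,*cc[k],.135,True).round(3))
go(.47,-.0,.40,-68);
E
```

```text
{'time_s': 1.025, 'joints': [66.428, 10.042, 7.519, 0.197, -87.143, -45.347], 'tcp_pos': [0.405, 0.445, 0.407], 'eef_rot': [-179.625, 0.099, -68.909], 'contact_force': [1.975, -0.805, 7.172], 'gripper_width': 0.087}
[0.431 0.375 0.547] [-0.107  0.276 -0.955] [[325.2, 0.0, 280.2], [0.0, 325.2, 208.8], [0.0, 0.0, 1.0]]
[11, 0, 31, 20, 424] [24.   7.4] [0.89  0.331 0.135]
[10, 31, 28, 44, 479] [24.  53.5] [0.852 0.404 0.135]
[234, 57, 37, 35, 855] [252.2  74.2] [0.482 0.342 0.135]
[25, 138, 43, 56, 1899] [ 45.9 165.4] [0.748 0.561 0.135]
[476, 144, 38, 47, 438] [494.9 167.2] [0.11  0.313 0.135]
[425, 269, 23, 48, 527] [438.  292.8] [0.095 0.529 0.135]
[113, 270, 23, 48, 513] [122.2 292.7] [0.57  0.719 0.135]
[252, 313, 269, 38, 2615] [393.5 336.6] [0.124 0.63  0.135]
[0, 384, 23, 36, 281] [  8.7 405.1] [0.925 1.384 0.135]
[393, 392, 15, 28, 181] [401.8 405.1] [-0.005  0.792  0.135]
dp [439.0, 99.6, 6.0] roll -0.016 len 450.0
```

View pics/w2.png

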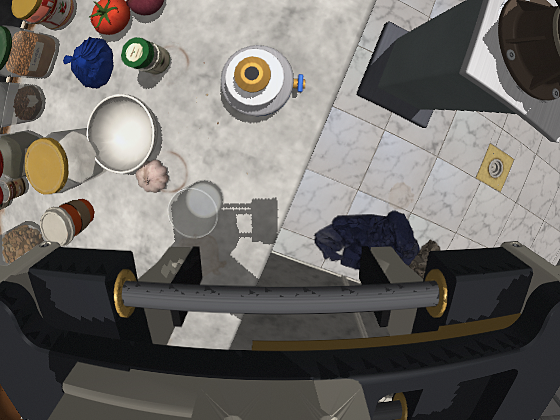

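Wrist view: tank with flange near (257,78) and brass ring at (252,74), giving seat ≈ (0.483, 0.340), which agrees with the top view; fingers are at the bottom, clear.

{"fn": "send_rows", "kwargs": {"steps": [{"dp": [56,12,0],"roll": 0,"jaw": 100},{"dp": [112,24,0],"roll": 0,"jaw": 100},{"dp": [168,36,0],"roll": 0,"jaw": 100},{"dp": [224,48,0],"roll": 0,"jaw": 100},{"dp": [278,58,0],"roll": 0,"jaw": 100}]}}

```text
time_s: 1.65
tcp_pos: [0.4504, 0.1686, 0.401]
eef_rot: [-179.9, 0.0, -68.0]
contact_force: [0.7, 0.6, 0.5]
gripper_width: 0.0876
gripper_force: 0.0
```

{"fn": "send_rows", "kwargs": {"steps": [{"dp": [56,22,0],"roll": 0,"jaw": 100},{"dp": [112,44,0],"roll": 0,"jaw": 100},{"dp": [168,67,0],"roll": 0,"jaw": 100},{"dp": [224,90,0],"roll": 0,"jaw": 100},{"dp": [278,112,0],"roll": 0,"jaw": 100}]}}

```text
time_s: 2.28
tcp_pos: [0.4504, -0.1312, 0.401]
eef_rot: [-179.9, -0.0, -68.0]
contact_force: [0.7, -0.9, 0.1]
gripper_width: 0.0876
gripper_force: 0.0
```

{"fn": "send_rows", "kwargs": {"steps": [{"dp": [45,23,10],"roll": 0,"jaw": 100},{"dp": [88,45,30],"roll": 0,"jaw": 100},{"dp": [88,45,90],"roll": 0,"jaw": 100},{"dp": [88,45,150],"roll": 0,"jaw": 100},{"dp": [88,45,200],"roll": 0,"jaw": 100}]}}

```text
time_s: 2.9
tcp_pos: [0.4413, -0.2278, 0.1986]
eef_rot: [180.0, 0.0, -68.0]
contact_force: [0.2, 0.5, 0.1]
gripper_width: 0.0877
gripper_force: 0.0
```

```bash
python3 - <<'E'
from h import *
c=cap('wrist','w3.png');st()
i=c['image'].astype(int);m=((i[...,2]>110)&(i[...,1]<70)&(i[...,0]<80)).astype(np.uint8)
n,l,s,cc=cv2.connectedComponentsWithStats(m)
for k in range(1,n):
    if s[k,4]>60: print(s[k].tolist(),cc[k].round(1),onz(c,*cc[k],.04,True).round(4))
E
```

```text
{'time_s': 2.95, 'joints': [-4.583, 5.906, -25.316, -0.176, -59.308, 26.569], 'tcp_pos': [0.438, -0.227, 0.192], 'eef_rot': [179.593, 0.372, -68.106], 'contact_force': [-3.704, 1.252, -7.819], 'gripper_width': 0.088}
[271, 107, 20, 45, 774] [280.9 129.2] [ 0.465  -0.2869  0.04  ]
[273, 233, 9, 37, 188] [276.1 254.3] [ 0.4225 -0.1684  0.04  ]
```

View pics/w3.png

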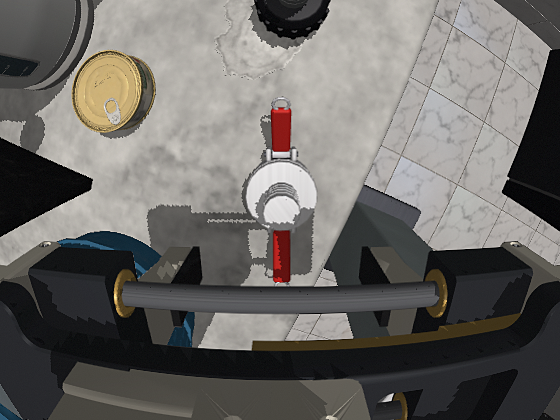

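Coupling is well aligned: tail top at about (282,207), sleeve centre ≈ (280,189), arms on a nearly vertical line (281,100)–(281,283), gripper pads to either side.

```bash
python3 - <<'E'
from h import *
c=cap('wrist')
for u,v,z in [(282,207,.098),(280,189,.048)]: print(onz(c,u,v,z,True).round(4))
g=cv2.cvtColor(c['image'],cv2.COLOR_BGR2GRAY)[180:236,250:316]
m=(g>215).astype(np.uint8);n,l,s,cc=cv2.connectedComponentsWithStats(m)
for k in range(1,n):
  if s[k,4]>100: print(s[k],cc[k]+[250,180],onz(c,cc[k][0]+250,cc[k][1]+180,.098,True).round(4))
a=np.array([.465,-.2869])-np.array([.4225,-.1684]);print(np.degrees(np.arctan2(a[1],a[0])))
st()
E
```

```text
[ 0.4393 -0.2338  0.098 ]
[ 0.4412 -0.2351  0.048 ]
[  0   0  22  21 220] [256.27272727 186.83636364] [ 0.4633 -0.2414  0.098 ]
[ 33   0  30  28 471] [301.77494692 191.04670913] [ 0.4301 -0.2511  0.098 ]
[  9  15  36  28 746] [276.29758713 208.54021448] [ 0.4429 -0.231   0.098 ]
-70.26963874526895
{'time_s': 3.0, 'joints': [-4.574, 5.777, -24.998, -0.1, -59.752, 26.569], 'tcp_pos': [0.439, -0.227, 0.196], 'eef_rot': [179.567, 0.313, -68.057], 'contact_force': [-0.293, -0.108, 0.445], 'gripper_width': 0.088}
```

{"fn": "send_rows", "kwargs": {"steps": [{"dp": [3,1,45],"roll": 0.03,"jaw": 100},{"dp": [3,1,90],"roll": 0.03,"jaw": 100},{"dp": [3,1,130],"roll": 0.03,"jaw": 100},{"dp": [3,1,130],"roll": 0.03,"jaw": 100},{"dp": [3,1,130],"roll": 0.03,"jaw": 60}], "newtons": 40}}

```text
time_s: 3.62
tcp_pos: [0.4443, -0.2312, 0.0729]
eef_rot: [-179.9, -0.1, -69.7]
contact_force: [0.9, 0.7, -0.1]
gripper_width: 0.0822
gripper_force: 0.0
```

{"fn": "send_rows", "kwargs": {"steps": [{"dp": [0,0,0],"roll": 0,"jaw": 0},{"dp": [0,0,0],"roll": 0,"jaw": 0},{"dp": [0,0,0],"roll": 0,"jaw": 0},{"dp": [0,0,0],"roll": 0,"jaw": 0},{"dp": [0,0,0],"roll": 0,"jaw": 0}], "newtons": 40}}

```text
time_s: 4.25
tcp_pos: [0.4423, -0.2309, 0.0706]
eef_rot: [180.0, 0.0, -69.7]
contact_force: [-0.5, 0.8, -0.3]
gripper_width: 0.0331
gripper_force: 0.0
```

{"fn": "send_rows", "kwargs": {"steps": [{"dp": [0,0,0],"roll": 0,"jaw": 0},{"dp": [0,0,0],"roll": 0,"jaw": 0},{"dp": [0,0,-10],"roll": 0,"jaw": 0},{"dp": [0,0,-35],"roll": 0,"jaw": 0},{"dp": [0,0,-75],"roll": 0,"jaw": 0}]}}

```text
time_s: 4.88
tcp_pos: [0.4409, -0.2304, 0.1452]
eef_rot: [179.8, 0.1, -69.7]
contact_force: [1.2, -0.3, -4.9]
gripper_width: 0.0295
gripper_force: 40.0
```

{"fn": "send_rows", "kwargs": {"steps": [{"dp": [0,0,-50],"roll": 0,"jaw": 0},{"dp": [0,0,-105],"roll": 0,"jaw": 0},{"dp": [0,0,-160],"roll": 0,"jaw": 0},{"dp": [0,0,-215],"roll": 0,"jaw": 0},{"dp": [0,0,-255],"roll": 0,"jaw": 0}]}}

```text
time_s: 5.5
tcp_pos: [0.4419, -0.2306, 0.4032]
eef_rot: [-179.9, -0.0, -69.7]
contact_force: [0.8, 0.2, -5.7]
gripper_width: 0.0294
gripper_force: 40.0
```

```bash
python3 - <<'E'
from h import *
st();c=cap('wrist')
i=c['image'].astype(int);m=((i[...,2]>110)&(i[...,1]<70)&(i[...,0]<80)).astype(np.uint8)
n,l,s,cc=cv2.connectedComponentsWithStats(m)
for k in range(1,n):
    if s[k,4]>60: print(s[k].tolist(),cc[k].round(1))
E
```

```text
{'time_s': 5.5, 'joints': [-4.943, -0.284, -4.371, -0.025, -85.804, 25.236], 'tcp_pos': [0.442, -0.231, 0.403], 'eef_rot': [-179.891, -0.024, -69.709], 'contact_force': [0.796, 0.208, -5.732], 'gripper_width': 0.029}
[257, 109, 37, 73, 2252] [276.2 145.2]
[272, 333, 25, 8, 126] [285.1 337.7]
```

{"fn": "send_rows", "kwargs": {"steps": [{"dp": [-40,-18,0],"roll": 0,"jaw": 0},{"dp": [-95,-43,0],"roll": 0,"jaw": 0},{"dp": [-150,-68,0],"roll": 0,"jaw": 0},{"dp": [-205,-93,0],"roll": 0,"jaw": 0},{"dp": [-260,-118,0],"roll": 0,"jaw": 0}]}}

```text
time_s: 6.18
tcp_pos: [0.4619, 0.0558, 0.4003]
eef_rot: [180.0, 0.0, -69.7]
contact_force: [1.5, 0.0, -5.7]
gripper_width: 0.0296
gripper_force: 40.0
```

{"fn": "send_rows", "kwargs": {"steps": [{"dp": [-55,-25,0],"roll": 0,"jaw": 0},{"dp": [-110,-50,0],"roll": 0,"jaw": 0},{"dp": [-165,-75,0],"roll": 0,"jaw": 0},{"dp": [-220,-100,0],"roll": 0,"jaw": 0},{"dp": [-260,-118,0],"roll": 0,"jaw": 0}]}}

```text
time_s: 6.8
tcp_pos: [0.4825, 0.3411, 0.3994]
eef_rot: [179.9, -0.0, -69.6]
contact_force: [-0.4, -0.6, -5.5]
gripper_width: 0.0295
gripper_force: 40.0
```

{"fn": "send_rows", "kwargs": {"steps": [{"dp": [0,0,40],"roll": 0,"jaw": 0},{"dp": [0,0,80],"roll": 0,"jaw": 0},{"dp": [0,0,120],"roll": 0,"jaw": 0},{"dp": [0,0,140],"roll": 0,"jaw": 0},{"dp": [0,0,140],"roll": 0,"jaw": 0}]}}

```text
time_s: 7.42
tcp_pos: [0.4822, 0.3377, 0.2583]
eef_rot: [179.7, -0.1, -69.7]
contact_force: [0.7, 0.4, -5.0]
gripper_width: 0.0293
gripper_force: 40.0
```

```bash
python3 - <<'E'
from h import *
st();c=cap('wrist','w4.png');a=cap('scene');b=cap('top')
f=lambda q,x,y:cv2.resize(q['image'][y:y+75,x:x+100],(400,300),interpolation=cv2.INTER_CUBIC)
cv2.imwrite('pics/c4.png',np.vstack([np.hstack([f(a,165,90),f(b,115,165)]),cv2.resize(c['image'][60:270,80:480],(800,300))]))
E
```

```text
{'time_s': 7.425, 'joints': [53.986, 12.016, -8.796, -0.059, -69.474, -33.693], 'tcp_pos': [0.482, 0.338, 0.258], 'eef_rot': [179.732, -0.113, -69.727], 'contact_force': [0.739, 0.397, -5.012], 'gripper_width': 0.029}
```

View pics/c4.png

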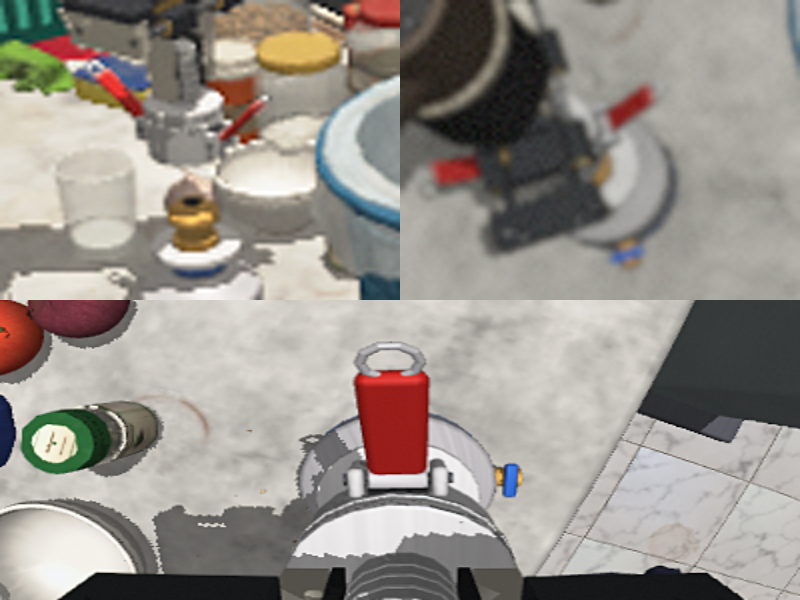

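Scene (top left): coupling held upright above the brass adaptor (crop (185,130) vs (193,205)), arms both up; wrist view shows the flange behind the sleeve. Lateral position is consistent to a few mm, so descend onto the cone with force checks.

{"fn": "send_rows", "kwargs": {"steps": [{"dp": [0,0,20],"roll": 0,"jaw": 0},{"dp": [0,0,40],"roll": 0,"jaw": 0},{"dp": [0,0,48],"roll": 0,"jaw": 0},{"dp": [0,0,54],"roll": 0,"jaw": 0},{"dp": [0,0,58],"roll": 0,"jaw": 0}]}}

```text
time_s: 8.2
tcp_pos: [0.4838, 0.3391, 0.2031]
eef_rot: [-179.9, 0.0, -69.7]
contact_force: [0.4, 0.1, -4.7]
gripper_width: 0.0291
gripper_force: 40.0
```

{"fn": "send_rows", "kwargs": {"steps": [{"dp": [0,0,2],"roll": 0,"jaw": 0},{"dp": [0,0,4],"roll": 0,"jaw": 0},{"dp": [0,0,6],"roll": 0,"jaw": 0},{"dp": [0,0,6],"roll": 0,"jaw": 0},{"dp": [0,0,6],"roll": 0,"jaw": 0}]}}

```text
time_s: 8.82
tcp_pos: [0.4835, 0.3388, 0.1966]
eef_rot: [-180.0, 0.0, -69.7]
contact_force: [-0.3, -1.3, -5.6]
gripper_width: 0.0296
gripper_force: 40.0
```

{"fn": "send_rows", "kwargs": {"steps": [{"dp": [0,0,2],"roll": 0,"jaw": 0},{"dp": [0,0,4],"roll": 0,"jaw": 0},{"dp": [0,0,6],"roll": 0,"jaw": 0},{"dp": [0,0,6],"roll": 0,"jaw": 0}]}}

```text
time_s: 9.32
tcp_pos: [0.4834, 0.3386, 0.1903]
eef_rot: [180.0, -0.0, -69.7]
contact_force: [-0.7, -1.0, -5.8]
gripper_width: 0.0295
gripper_force: 40.0
```

{"fn": "send_rows", "kwargs": {"steps": [{"dp": [0,0,2],"roll": 0,"jaw": 0},{"dp": [0,0,4],"roll": 0,"jaw": 0},{"dp": [0,0,4],"roll": 0,"jaw": 0}]}}

```text
time_s: 9.7
tcp_pos: [0.4833, 0.3386, 0.1863]
eef_rot: [180.0, -0.0, -69.7]
contact_force: [-0.9, 0.0, -5.6]
gripper_width: 0.0293
gripper_force: 40.0
```

Rim at about 0.116, well over the adaptor with no side force. Continue to the flange.

{"fn": "send_rows", "kwargs": {"steps": [{"dp": [0,0,3],"roll": 0,"jaw": 0},{"dp": [0,0,6],"roll": 0,"jaw": 0},{"dp": [0,0,9],"roll": 0,"jaw": 0},{"dp": [0,0,11],"roll": 0,"jaw": 0},{"dp": [0,0,11],"roll": 0,"jaw": 0}]}}

```text
time_s: 10.32
tcp_pos: [0.4834, 0.3386, 0.1753]
eef_rot: [180.0, -0.0, -69.7]
contact_force: [0.7, 0.7, -5.8]
gripper_width: 0.0295
gripper_force: 40.0
```

{"fn": "send_rows", "kwargs": {"steps": [{"dp": [0,0,1.5],"roll": 0,"jaw": 0},{"dp": [0,0,3],"roll": 0,"jaw": 0},{"dp": [0,0,4.5],"roll": 0,"jaw": 0},{"dp": [0,0,4.5],"roll": 0,"jaw": 0}]}}

```text
time_s: 10.82
tcp_pos: [0.4834, 0.3387, 0.1709]
eef_rot: [180.0, -0.0, -69.7]
contact_force: [0.2, 0.0, -5.8]
gripper_width: 0.0296
gripper_force: 40.0
```

{"fn": "send_rows", "kwargs": {"steps": [{"dp": [0,0,1],"roll": 0,"jaw": 0},{"dp": [0,0,2],"roll": 0,"jaw": 0},{"dp": [0,0,2],"roll": 0,"jaw": 0}]}}

```text
time_s: 11.2
tcp_pos: [0.4836, 0.3387, 0.1705]
eef_rot: [-179.9, 0.0, -69.7]
contact_force: [-4.3, -3.1, 6.1]
gripper_width: 0.0289
gripper_force: 40.0
```

{"fn": "send_rows", "kwargs": {"steps": [{"dp": [0,0,1],"roll": 0,"jaw": 0},{"dp": [0,0,1],"roll": 0,"jaw": 0},{"dp": [0,0,0],"roll": 0,"jaw": 80},{"dp": [0,0,0],"roll": 0,"jaw": 80},{"dp": [0,0,0],"roll": 0,"jaw": 80}]}}

```text
time_s: 11.82
tcp_pos: [0.4837, 0.339, 0.1692]
eef_rot: [-180.0, 0.0, -69.7]
contact_force: [0.2, 0.1, -0.2]
gripper_width: 0.054
gripper_force: 0.0
```

{"fn": "send_rows", "kwargs": {"steps": [{"dp": [0,0,0],"roll": 0,"jaw": 80},{"dp": [0,0,-20],"roll": 0,"jaw": 80},{"dp": [0,0,-60],"roll": 0,"jaw": 80},{"dp": [0,0,-110],"roll": 0,"jaw": 80},{"dp": [0,0,-130],"roll": 0,"jaw": 80}]}}

```text
time_s: 12.45
tcp_pos: [0.4843, 0.3394, 0.3024]
eef_rot: [-179.8, 0.1, -69.7]
contact_force: [0.6, 0.1, 0.7]
gripper_width: 0.0699
gripper_force: 0.0
```

```bash
python3 - <<'E'
from h import *
st();c=cap('wrist','w5.png')
i=c['image'].astype(int);m=((i[...,2]>110)&(i[...,1]<70)&(i[...,0]<80)).astype(np.uint8)
n,l,s,cc=cv2.connectedComponentsWithStats(m)
for k in range(1,n):
    if s[k,4]>60: print(s[k].tolist(),cc[k].round(1),onz(c,*cc[k],.14,True).round(4))
E
```

```text
{'time_s': 12.45, 'joints': [53.977, 10.628, -4.86, 0.053, -74.264, -33.694], 'tcp_pos': [0.484, 0.339, 0.302], 'eef_rot': [-179.765, 0.096, -69.703], 'contact_force': [0.575, 0.131, 0.725], 'gripper_width': 0.07}
[117, 42, 36, 34, 467] [137.7  57.3] [0.6668 0.2558 0.14  ]
[78, 61, 38, 48, 761] [100.6  85.5] [0.7002 0.2934 0.14  ]
[73, 89, 10, 15, 83] [78.  95.2] [0.7262 0.3099 0.14  ]
[270, 110, 20, 43, 740] [280.4 131.4] [0.5066 0.2824 0.14  ]
```

View pics/w5.png

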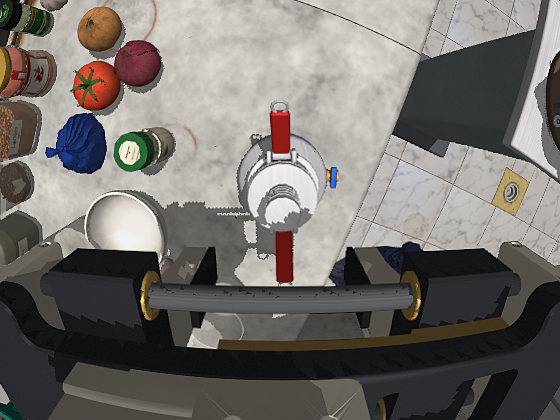

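Coupling sits upright on the flange with both arms up: (280,131) and (284,257), tail top ≈ (281,208).

```bash
python3 - <<'E'
from h import *
c=cap('wrist');st()
for u,v,z in [(281,208,.198),(280,189,.148)]: print(onz(c,u,v,z,True).round(4))
go(.4836,.3387,.302)
E
```

```text
{'time_s': 12.55, 'joints': [53.976, 10.629, -4.903, 0.048, -74.183, -33.696], 'tcp_pos': [0.484, 0.34, 0.302], 'eef_rot': [-179.737, 0.119, -69.706], 'contact_force': [-0.439, -0.378, -0.006], 'gripper_width': 0.07}
[0.4864 0.3368 0.198 ]
[0.4888 0.3338 0.148 ]
dp [0.5, 1.0, 0.1] roll 0.0 len 1.0
```

{"fn": "send_rows", "kwargs": {"steps": [{"dp": [30,0,0],"roll": 0,"jaw": 0},{"dp": [68,0,0],"roll": 0,"jaw": 0},{"dp": [68,0,0],"roll": 0,"jaw": 0},{"dp": [68,0,0],"roll": 0,"jaw": 0},{"dp": [68,0,0],"roll": 0,"jaw": 0}]}}

```text
time_s: 13.18
tcp_pos: [0.5068, 0.2755, 0.2986]
eef_rot: [180.0, -0.0, -69.7]
contact_force: [-0.2, -0.3, 0.6]
gripper_width: 0.0256
gripper_force: 0.0
```

{"fn": "send_rows", "kwargs": {"steps": [{"dp": [1,0,10],"roll": 0,"jaw": 0},{"dp": [1,0,50],"roll": 0,"jaw": 0},{"dp": [1,0,90],"roll": 0,"jaw": 0},{"dp": [1,0,115],"roll": 0,"jaw": 0},{"dp": [1,0,118],"roll": 0,"jaw": 0}]}}

```text
time_s: 13.8
tcp_pos: [0.5062, 0.2734, 0.1787]
eef_rot: [179.8, -0.1, -69.7]
contact_force: [-1.2, -0.3, 0.5]
gripper_width: 0.0003
gripper_force: 0.0
```

{"fn": "send_rows", "kwargs": {"steps": [{"dp": [0,0,8],"roll": 0,"jaw": 0},{"dp": [0,0,16],"roll": 0,"jaw": 0},{"dp": [0,0,24],"roll": 0,"jaw": 0},{"dp": [0,0,32],"roll": 0,"jaw": 0},{"dp": [0,0,38],"roll": 0,"jaw": 0}]}}

```text
time_s: 14.42
tcp_pos: [0.5073, 0.2739, 0.1426]
eef_rot: [180.0, -0.0, -69.7]
contact_force: [-0.3, -1.1, 1.7]
gripper_width: -0.0001
gripper_force: 0.6
```

Now commanded ≈ 0.143; 23 mm more to 0.120.

{"fn": "send_rows", "kwargs": {"steps": [{"dp": [0,0,6],"roll": 0,"jaw": 0},{"dp": [0,0,12],"roll": 0,"jaw": 0},{"dp": [0,0,18],"roll": 0,"jaw": 0},{"dp": [0,0,22],"roll": 0,"jaw": 0},{"dp": [0,0,22],"roll": 0,"jaw": 0}]}}

```text
time_s: 15.05
tcp_pos: [0.5072, 0.274, 0.1206]
eef_rot: [180.0, -0.0, -69.7]
contact_force: [0.6, -0.4, 0.4]
gripper_width: 0.0005
gripper_force: 0.0
```

{"fn": "send_rows", "kwargs": {"steps": [{"dp": [0,0,1.5],"roll": 0,"jaw": 0},{"dp": [0,0,2.5],"roll": 0,"jaw": 0},{"dp": [0,0,2.5],"roll": 0,"jaw": 0}]}}

```text
time_s: 15.42
tcp_pos: [0.5074, 0.2741, 0.1187]
eef_rot: [-180.0, 0.0, -69.7]
contact_force: [-0.3, 0.7, 0.9]
gripper_width: 0.0006
gripper_force: 0.5
```

{"fn": "send_rows", "kwargs": {"steps": [{"dp": [0,0,-20],"roll": 0,"jaw": 0},{"dp": [0,0,-70],"roll": 0,"jaw": 0},{"dp": [0,0,-120],"roll": 0,"jaw": 0},{"dp": [-40,0,-150],"roll": 0,"jaw": 0},{"dp": [-68,0,-180],"roll": 0,"jaw": 0}]}}

```text
time_s: 16.05
tcp_pos: [0.4833, 0.3385, 0.2999]
eef_rot: [-180.0, 0.0, -69.7]
contact_force: [0.4, 0.5, -0.2]
gripper_width: 0.0007
gripper_force: 0.0
```

```bash
python3 - <<'E'
from h import *
st();c=cap('wrist','w6.png');a=cap('scene')
f=cv2.resize(a['image'][100:190,155:275],(400,300),interpolation=cv2.INTER_CUBIC)
cv2.imwrite('pics/c6.png',np.hstack([f,cv2.resize(c['image'][80:290,140:420],(400,300))]))
E
```

```text
{'time_s': 16.05, 'joints': [53.966, 10.694, -5.073, -0.017, -74.195, -33.707], 'tcp_pos': [0.483, 0.338, 0.3], 'eef_rot': [-179.977, 0.034, -69.746], 'contact_force': [0.407, 0.469, -0.184], 'gripper_width': 0.001}
```

View pics/c6.png

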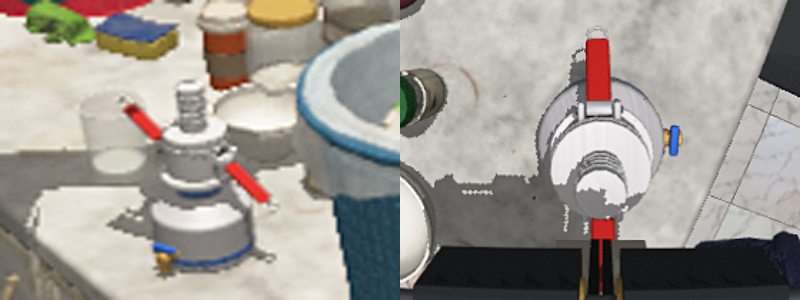

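Scene crop: right arm (250,183) is down at its stop, left arm (142,120) still up, coupling level on the flange. Now the other arm.

{"fn": "send_rows", "kwargs": {"steps": [{"dp": [-40,0,0],"roll": 0,"jaw": 0},{"dp": [-67,0,0],"roll": 0,"jaw": 0},{"dp": [-67,0,50],"roll": 0,"jaw": 0},{"dp": [-67,0,100],"roll": 0,"jaw": 0},{"dp": [-67,0,120],"roll": 0,"jaw": 0}]}}

```text
time_s: 16.77
tcp_pos: [0.4591, 0.3992, 0.1746]
eef_rot: [179.7, -0.2, -69.7]
contact_force: [0.3, 0.3, 0.1]
gripper_width: 0.0005
gripper_force: 0.0
```

{"fn": "send_rows", "kwargs": {"steps": [{"dp": [0,0,8],"roll": 0,"jaw": 0},{"dp": [0,0,16],"roll": 0,"jaw": 0},{"dp": [0,0,24],"roll": 0,"jaw": 0},{"dp": [0,0,32],"roll": 0,"jaw": 0},{"dp": [0,0,38],"roll": 0,"jaw": 0}]}}

```text
time_s: 17.4
tcp_pos: [0.4607, 0.4009, 0.1406]
eef_rot: [-180.0, 0.0, -69.7]
contact_force: [0.1, 1.0, 0.8]
gripper_width: 0.0004
gripper_force: 0.8
```

{"fn": "send_rows", "kwargs": {"steps": [{"dp": [0,0,6],"roll": 0,"jaw": 0},{"dp": [0,0,12],"roll": 0,"jaw": 0},{"dp": [0,0,18],"roll": 0,"jaw": 0},{"dp": [0,0,22],"roll": 0,"jaw": 0},{"dp": [0,0,22],"roll": 0,"jaw": 0}]}}

```text
time_s: 18.02
tcp_pos: [0.461, 0.4012, 0.1194]
eef_rot: [-179.9, 0.0, -69.7]
contact_force: [-2.2, 1.0, 10.3]
gripper_width: 0.0007
gripper_force: 3.9
```

{"fn": "send_rows", "kwargs": {"steps": [{"dp": [0,0,-15],"roll": 0,"jaw": 0},{"dp": [0,0,-60],"roll": 0,"jaw": 0},{"dp": [0,0,-110],"roll": 0,"jaw": 0},{"dp": [0,0,-160],"roll": 0,"jaw": 0},{"dp": [0,0,-180],"roll": 0,"jaw": 0}]}}

```text
time_s: 18.65
tcp_pos: [0.4611, 0.4008, 0.3024]
eef_rot: [-179.8, 0.1, -69.7]
contact_force: [-0.0, 0.3, -1.2]
gripper_width: 0.0003
gripper_force: 0.0
```

```bash
python3 - <<'E'
from h import *
st();c=cap('wrist','w7.png');a=cap('scene')
f=cv2.resize(a['image'][100:190,155:275],(400,300),interpolation=cv2.INTER_CUBIC)
cv2.imwrite('pics/c7.png',np.hstack([f,cv2.resize(c['image'][0:210,140:420],(400,300))]))
E
```

```text
{'time_s': 18.65, 'joints': [59.318, 12.541, -2.422, 0.038, -74.802, -39.048], 'tcp_pos': [0.461, 0.401, 0.302], 'eef_rot': [-179.795, 0.119, -69.72], 'contact_force': [-0.049, 0.338, -1.241], 'gripper_width': 0.0}
```

View pics/c7.png

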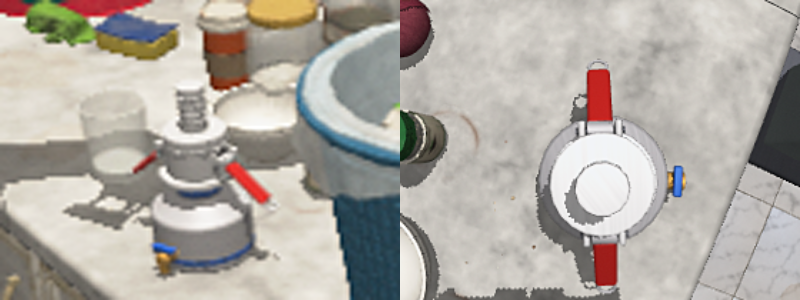

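Both arms are down and the coupling level. Check the angles numerically by projecting the expected arm lines.

```bash
python3 - <<'E'
from h import *
a=cap('scene');w=a['image'].astype(int)
m=((w[...,2]>110)&(w[...,1]<70)&(w[...,0]<80)).astype(np.uint8);z=np.zeros_like(m);z[125:170,190:245]=m[125:170,190:245]
n,l,s,c=cv2.connectedComponentsWithStats(z)
for k in range(1,n):
    if s[k,4]<8: continue
    p=np.argwhere(l==k)[:,::-1].astype(np.float32);v=cv2.fitLine(p,cv2.DIST_L2,0,.01,.01).ravel();print('meas',c[k].round(1),s[k].tolist(),'ang',np.degrees(np.arctan2(v[1],v[0])).round(1))
P=np.array([.4836,.3387,.1]);d=np.array([np.cos(np.radians(-69.7)),np.sin(np.radians(-69.7)),0])
for sg in (1,-1):
  for q in (1.1,1.25,1.35,1.48):
    e=q-np.pi/4;u=sg*d*np.cos(e)-np.array([0,0,np.sin(e)]);h=P+sg*d*.037+[0,0,.018]
    X=np.array([h+u*.015,h+u*.055]);x=cv2.projectPoints(X,np.array(a['rvec'],float),np.array(a['tvec'],float),np.array(a['K'],float),None)[0][:,0];g=x[1]-x[0]
    print(sg,q,x.round(1).tolist(),np.degrees(np.arctan2(g[1],g[0])).round(1))
E
```

```text
meas [222.2 125.3] [219, 125, 8, 2, 12] ang -3.2
meas [228.5 154. ] [223, 149, 12, 12, 45] ang 44.2
1 1.1 [[225.8, 150.0], [234.8, 155.7]] 32.1
1 1.25 [[225.6, 150.5], [234.2, 157.4]] 38.7
1 1.35 [[225.5, 150.8], [233.7, 158.4]] 42.9
1 1.48 [[225.2, 151.1], [232.8, 159.6]] 48.1
-1 1.1 [[202.8, 143.4], [195.0, 144.1]] 175.1
-1 1.25 [[203.1, 144.0], [195.9, 146.1]] 163.2
-1 1.35 [[203.3, 144.3], [196.6, 147.5]] 154.8
-1 1.48 [[203.6, 144.8], [197.7, 149.2]] 143.6
```

```bash
python3 -c "
from h import *
print(r.close_job())"
```

```text
the job is handed in; nothing more can be done
None
```

I handed the job in at about 18.7 s. The coupling is seated level on the adaptor and both red arms are down. The second arm stopped firmly at about 10 N. The first met little resistance and measures roughly 1.3–1.4 rad (limit 1.25), so its margin is thinner. The hand-in call returned no verdict.

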